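# Scoop two end caps out of a picking bin and weigh them

## Robot

A 7-joint arm with a two-finger parallel gripper is mounted at the origin on the work surface. World frame = base frame: x ahead of the robot, y to its left, z up, the work surface at z = 0. Lengths are in m, angles in rad, forces in N, time in s.
With the tool pointing down it reaches from about 0.4 to 0.85 m from the base axis. Payload 10.4 kg.
Tool frame: the origin (TCP) lies midway between the tips of the shut fingers; the grasp point (between the pads) lies 19 mm behind it; x points along the fingers, y is the direction in which the jaws open and shut, and the axes are right-handed (so a half turn about x gives the same grasp; the last joint's range is limited). The gripper opens to 87 mm and grips with 3 to 60 N. Pads are 19 mm wide; open, the fingers measure 117 mm over their backs; the gripper's body (75 mm by 190 mm) begins 51 mm behind the grasp point.
Start: joints at [-1.147, 0.332, -0.065, 1.46, 0.022, 1.35, -0.088], TCP at [0.27, 0.564, 0.223] pointing down, gripper open.
Joint ranges: [-2.6, 2.6], [-0.5, 2.12], [-1.47, 1.34], [0.16, 2.42], [-1.27, 4.41], [0.06, 2.06], [-2.6, 2.6]. Speed limits (rad/s): [2.22, 2.22, 2.79, 2.79, 3.14, 3.14, 3.14].

## Interface

Orientations are given as a 3x3 rotation matrix whose columns are the frame's x, y, z axes.
In Python, from rig import status, imaging, ticket gives the robot as it stands. The module is installed in compiled form; this text tells all that it offers.
- The arm moves only by the tool arm_command, never from a script. Its arguments are lists of equal length, an entry for each row: "travel": the shift along the tool's x, y, z in m, a list of three; "delta_rot": the turn, a rotation vector about the tool's x, y, z in degrees, a list of three. In form: {"travel": [[dx, dy, dz], ...], "delta_rot": [[rx, ry, rz], ...]}. A call has exactly 10 rows; each row is the pose to reach, as a shift and turn from the pose commanded when the call began, along the tool's axes at that moment; what a row does not reach only later rows make up. A row lasts 1/8 s, in which the tool goes at most 62.5 mm and 10.7 degrees, less where a joint would pass 70% of its speed; a pose out of reach is approached as far as the arm can. A call with a gripper value outside its range is refused whole. "fingers" is the opening in per cent of the stroke, from 0 (shut) to 100 (fully open), set as the call begins (left out, the last holds). The fingers move at their own pace and stop on an object; "force" is the grip in N (left out, the last holds). Time passes only in rows, so rows that repeat a pose let the fingers close, or fill a call up. It gives the time, the measured TCP pose, the force and the opening at its end, in the units of the state.
- status.get_obs(): the state, without advancing time (a new reading comes with each control period).
- imaging.grab_frame(name): name is "side" or "top"; returns the picture (400x640x3 uint8, blue, green, red); there is no depth.
- imaging.camera_info(name): a dict with "intrinsics" (3x3 intrinsics, pixels), "R" (3x3) and "t" (3): a world point X has camera coordinates R X + t. Camera axes: x right, y down, z forward; pixel columns grow to the right and rows downward; lengths in m; the calibration is good to about 2 mm. A picture is of the moment at which its call begins. camera_info takes no time and is no camera call.
- ticket.finish_job(): hands the job in, once; it reports no verdict.
The state is a dict: "time": time; "qpos": joint angles; "joint_vel": joint speeds; "joint_efforts": joint torques, N m; "position": TCP position; "eef_rot": TCP orientation; "ft_force": force on the tool from outside, world axes, zero at the start; "ft_torque": the same for the moment, N m; "width": opening from 0.0 (shut) to 1.0 (fully open).
Only numpy, scipy, OpenCV 4.12 (cv2) and the standard library are available. Lean on these libraries where they do the work, as an engineer would, in place of code of your own. Each camera call takes 0.05 s, during which the arm holds its last target.

## Task

Take the steel scoop by its upright grip, run it along the yellow bin's left wall into the far left corner so that both round aluminium caps ride up onto it, and lift them out; do not touch the caps with the fingers. Set the loaded scoop down level on the middle of the scale's plate and let go, then press the scale's round key fully down and release it. Leave the little carton in the bin where it lies.

Things in the scene. Friction and masses are not known exactly. Their poses are not given: they have to be found in the camera images.
- bin: Yellow open bin, fixed. Origin: centre of underside; +x to its far end wall (away from the robot), +y to its left wall. Floor top 4 mm above the bench; inner faces at x = +-140, y = +-120 mm, walls 5 thick. Far and side walls 70 mm high with a bead to 10 mm outside the inner faces, near wall 35 high. The caps lie side by side in the far left part, 10 to 50 mm short of the far wall.
- scoop: Loose flat-bottomed steel scoop, 120 (x) x 158 (y) mm, 0.38 kg, standing level. Origin: centre of underside; +x to the open nose, z up. Floor 4 mm thick. Inside 150 wide; side walls 4 thick, 22 high (42 in the rear 70 mm); back wall 42 high. Pushed flat along the bin floor it slides the caps ahead until they meet the far wall, then runs under them.
- scoop_nose (a point): Middle of the scoop's front edge, at its underside, 60 mm ahead of the scoop's origin. The front 24 mm of the floor is a shallow ramp with a front edge about 2 mm thick.
- scoop_grip (a point): Centre of the scoop's upright black grip block: 30 (x) x 44 (y) x 56 (z) mm, on a 22 x 34 mm neck just ahead of the back wall. 88 mm above the scoop's underside, 42 mm behind the scoop's origin; axes as the scoop's. The bowl is free from 15 mm ahead of this point to the nose.
- cap_a: Loose round aluminium end cap, 60 mm across, 22 high, 0.13 kg, lying flat. Origin: centre of its underside, z up. Flat foot 28 mm across; from there the underside rises as a shallow cone to 4.5 mm at the rim, so that a thin edge slides under it. It starts nearer the left wall.
- cap_b: The same kind of cap; it starts beside cap_a on the right of it, further from the left wall.
- carton: Small cardboard carton, 75 x 46 x 50 mm high, on the right side of the bin; origin: centre of its underside; bystander, leave where it is. 
- scale: Grey bench scale, fixed. Origin: centre of the underside of its weighing part; +x points away from the robot, +y left. Steel plate 200 x 210 mm on top, 60 mm above the bench. In front (x = -95 to -195) a lower panel, 200 wide, 45 high, with a flat display and the key. The plate does not sink.
- plate (a point): Middle of the scale plate's top face, 60 mm above the bench.
- key (a joint): Travel of the scale's round white key, m: 0 up, 0.006 fully down; sprung, moves straight down, about 1.5 N to start and 5 N fully down, comes up by itself.
- key_top (a point): Centre of the key's top face (32 mm across, about 63 mm above the bench); at x = -155, y = -60 mm in the scale's frame.
There are look-alikes about, which are no part of the job. What is shaped like the cap_b but black or red is not meant.

How it is judged:
On the way, in this order (a step that is already met when the one before it is completed fails the run):
1. both caps are on the scoop while it is down in the bin with its nose up against the far wall (within 30 mm) (x of cap_a in the frame of scoop between -0.055 and 0.048 m and y of cap_a in the frame of scoop between -0.07 and 0.07 m and z of cap_a in the frame of scoop between 0.001 and 0.045 m and x of cap_b in the frame of scoop between -0.055 and 0.048 m and y of cap_b in the frame of scoop between -0.07 and 0.07 m and z of cap_b in the frame of scoop between 0.001 and 0.045 m and x of scoop_nose in the frame of bin above 0.11 m and x of scoop in the frame of bin below 0.14 m and y of scoop in the frame of bin between 0 and 0.12 m and z of scoop in the frame of bin below 0.04 m), for 0.1 s.
2. the scoop is lifted clear of the bin (its origin above 80 mm) with both caps on it (x of cap_a in the frame of scoop between -0.055 and 0.048 m and y of cap_a in the frame of scoop between -0.07 and 0.07 m and z of cap_a in the frame of scoop between 0.001 and 0.045 m and x of cap_b in the frame of scoop between -0.055 and 0.048 m and y of cap_b in the frame of scoop between -0.07 and 0.07 m and z of cap_b in the frame of scoop between 0.001 and 0.045 m and height (world z) of scoop above 0.08 m), for 0.2 s.
3. the loaded scoop stands level on the scale plate, within 45 mm of its middle, let go and at rest (x of cap_a in the frame of scoop between -0.055 and 0.048 m and y of cap_a in the frame of scoop between -0.07 and 0.07 m and z of cap_a in the frame of scoop between 0.001 and 0.045 m and x of cap_b in the frame of scoop between -0.055 and 0.048 m and y of cap_b in the frame of scoop between -0.07 and 0.07 m and z of cap_b in the frame of scoop between 0.001 and 0.045 m and horizontal distance between scoop and plate below 0.045 m and z of scoop in the frame of scale between 0.054 and 0.066 m and angle between scoop's own z axis and vertical below 0.08 rad and contact force between each of the fingers, the arm and scoop below 0.2 N and linear speed of scoop below 0.02 m/s), for 0.2 s.
4. the key is pressed down at least 4.8 mm of its 6 mm, with the loaded scoop standing on the plate (all of step 3 and value of joint key above 0.0048 m), for 0.05 s.
At the end, for the whole second after the job is handed in: Both caps lie inside the scoop (their centres at least 12 mm behind its front edge), the scoop stands level (within 0.08 rad) and at rest on the scale plate with its centre within 45 mm of the plate's middle, let go, and the key is up again (all of step 3 and value of joint key below 0.0015 m and linear speed of each of cap_a, cap_b below 0.02 m/s); the robot touches nothing.
It fails at once if the fingers touch a cap (contact force between the fingers and cap_a above 0.5 N or contact force between the fingers and cap_b above 0.5 N).
It fails at once if the carton in the bin is pushed more than 30 mm or comes out (distance of carton from where it was at the start of the episode above 0.03 m).
It also fails if it takes over 67 s, if anything falls off the work surface, if the arm or the gripper's body presses on something with over 40 N, if the wrist force passes 120 N, or if a joint passes its speed limit or range.

## Working session

There is one attempt and no reset: what is moved stays moved. The work goes in short steps, Python scripts to look and compute and a tool call to move; the robot and the scene stay as the last step left them, time stands still between calls to the robot, and variables do not carry over. Pictures are saved under pics/ and viewed, and the job is handed in when it is done.

Besides the shell and the picture viewer there is one more tool, called after ">>>" as a command line: name --argument value ..., lists and objects as JSON in quotes. arm_command: Moves the arm, as the interface text tells. Its arguments: {"type":"object","properties":{"travel":{"type":"array","items":{"type":"array","items":{"type":"number"}}},"delta_rot":{"type":"array","items":{"type":"array","items":{"type":"number"}}},"fingers":{"type":"number"},"force":{"type":"number"}},"required":["travel","delta_rot"]}

```bash
mkdir -p pics; python3 - <<'E'
from rig import status, imaging
import cv2,numpy as np
o=status.get_obs()
for k,v in o.items(): print(k,np.round(v,4).tolist())
for n in("side","top"):
    cv2.imwrite(f"pics/{n}0.png",imaging.grab_frame(n))
    c=imaging.camera_info(n); print(n,{k:np.round(v,4).tolist() for k,v in c.items()})
E
```

```text
time 0.0
qpos [-1.1466, 0.3329, -0.0647, 1.4609, 0.0216, 1.3499, -0.0885]
joint_vel [0.0013, 0.0023, -0.0005, -0.0007, 0.0006, -0.0023, -0.0003]
joint_efforts [0.0002, -62.3255, 0.0245, -38.989, -0.0614, 0.0399, 0.0002]
position [0.2699, 0.5633, 0.2218]
eef_rot [[-0.0006, 0.432, 0.9019], [-0.0013, 0.9019, -0.432], [-1.0, -0.0014, 0.0001]]
ft_force [-0.0227, 0.1204, -0.5332]
ft_torque [0.0368, 0.027, -0.0261]
width 1.002
side {'intrinsics': [[405.4089, 0.0, 323.5834], [0.0, 405.4089, 201.0495], [0.0, 0.0, 1.0]], 'R': [[-0.9985, -0.0525, -0.0144], [-0.0162, 0.5386, -0.8424], [0.052, -0.8409, -0.5386]], 't': [0.5477, 0.1054, 0.9317]}
top {'intrinsics': [[386.7921, 0.0, 318.8733], [0.0, 386.7921, 197.8422], [0.0, 0.0, 1.0]], 'R': [[0.0159, -0.9998, 0.0098], [-0.9963, -0.0167, -0.0843], [0.0844, -0.0085, -0.9964]], 't': [-0.0498, 0.5598, 0.9376]}
```

View pics/top0.png

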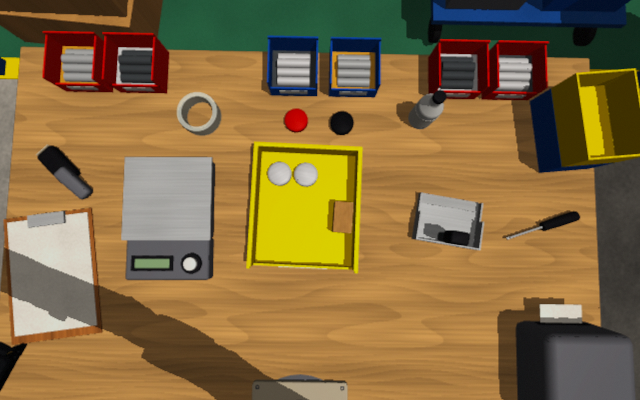

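View pics/side0.png

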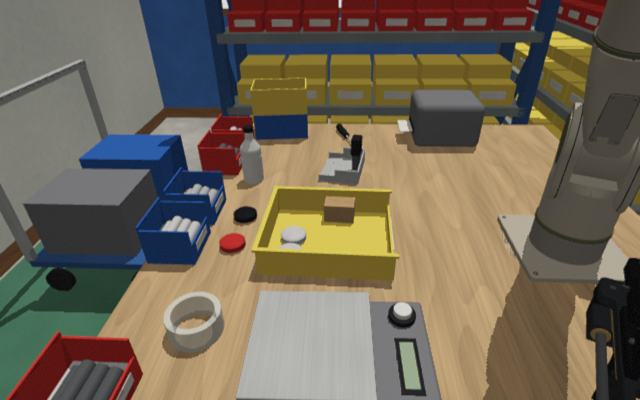

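```bash
python3 - <<'E'
import cv2,numpy as np
t=cv2.imread("pics/top0.png"); s=cv2.imread("pics/side0.png")
def z(im,x0,y0,x1,y1,k): return cv2.resize(im[y0:y1,x0:x1],None,fx=k,fy=k,interpolation=cv2.INTER_CUBIC)
cv2.imwrite("pics/z1.png",z(t,405,180,495,260,8)[:600])
cv2.imwrite("pics/z2.png",z(t,235,135,375,280,4))
cv2.imwrite("pics/z3.png",z(t,115,145,225,290,4))
cv2.imwrite("pics/z4.png",z(s,310,125,380,190,8))
E
```

```text
(no output)
```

View pics/z1.png

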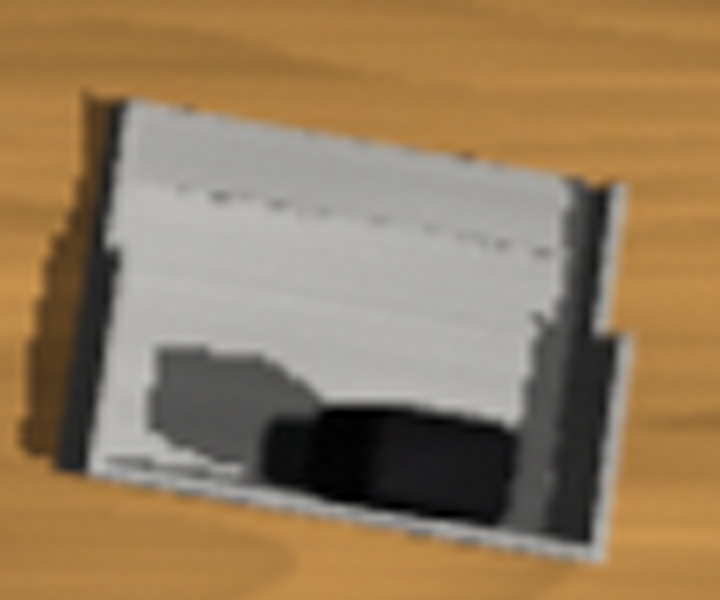

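View pics/z2.png

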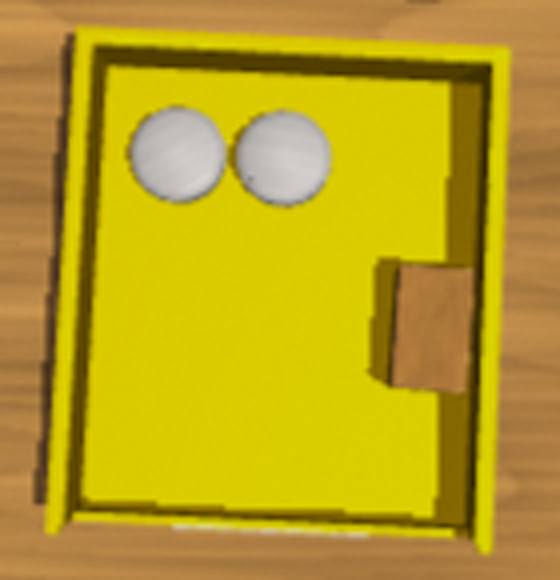

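View pics/z3.png

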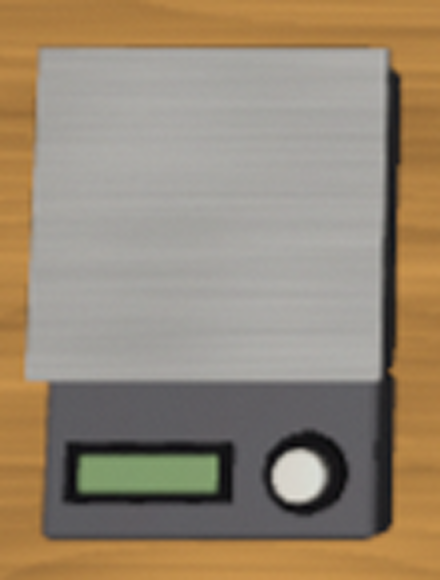

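View pics/z4.png

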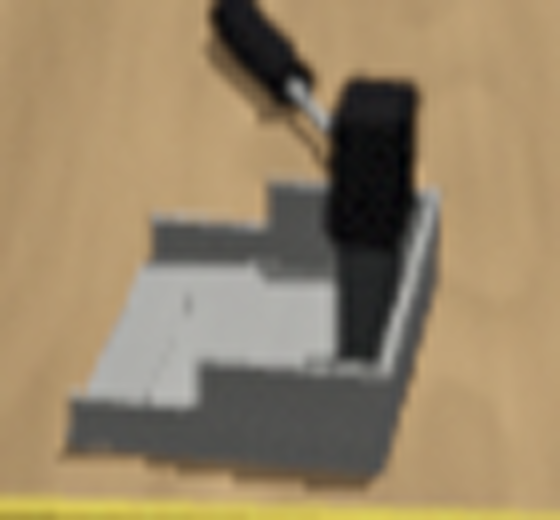

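```bash
cat > h.py <<'E'
from rig import status, imaging
import cv2,numpy as np
def ray(n,p,z):
    c=imaging.camera_info(n); R=np.array(c["R"]);t=np.array(c["t"])
    C=-R.T@t; d=R.T@np.linalg.solve(np.array(c["intrinsics"]),[p[0],p[1],1]); return C+d*(z-C[2])/d[2]
def proj(n,X):
    c=imaging.camera_info(n); q=np.array(c["R"])@X+np.array(c["t"]); q=np.array(c["intrinsics"])@q; return q[:2]/q[2]
def zp(p,o,k): return (np.array(p)+.5)/k-.5+np.array(o)
E
python3 - <<'E'
from h import *
np.set_printoptions(precision=4,suppress=True)
def T(l,o,k,z,n="top"):
    r=[ray(n,zp(p,o,k),z) for p in l]; return np.array(r)
A=T([(125,98),(575,178)],(405,180),8,.004);d=A[0]-A[1]; print("nose",A,A.mean(0),np.linalg.norm(d),np.arctan2(-d[0],d[1]))
A=T([(60,470),(603,560)],(405,180),8,.042);d=A[0]-A[1]; print("back",A,A.mean(0),np.linalg.norm(d),np.arctan2(-d[0],d[1]))
A=T([(122,100),(625,185)],(405,180),8,.022);d=A[0]-A[1]; print("walltops",A,A.mean(0),np.linalg.norm(d))
print("grip",T([(442,465)],(405,180),8,.116))
# bin outer top corners far left, far right z .07; near
A=T([(78,28),(510,47),(487,550),(47,533)],(235,135),4,.07); print("bin FL FR NR NL",A,np.linalg.norm(A[0]-A[1]),np.linalg.norm(A[1]-A[2]))
for a,b in((0,3),(1,2)): d=A[a]-A[b];print(np.arctan2(d[1],d[0]))
d=A[0]-A[1];print(np.arctan2(-d[0],d[1])); print("inner",T([(97,45),(492,63)],(235,135),4,.07))
print("caps",T([(178,155),(283,158)],(235,135),4,.024))
A=T([(40,48),(388,48),(380,380),(26,380)],(115,145),4,.06);print("plate",A,A.mean(0))
for a,b in((0,3),(1,2)): d=A[a]-A[b];print(np.arctan2(d[1],d[0]))
print("key",T([(299,475)],(115,145),4,.063))
# side
print("side grip top",T([(375,90)],(310,125),8,.116,"side"))
# floor top inner corners
print("floor far edge",T([(105,66),(450,82)],(235,135),4,.004),T([(82,500)],(235,135),4,.004))
print("carton",T([(400,262),(475,265),(468,392),(392,385)],(235,135),4,.054))
E
```

```text
nose [[ 0.582  -0.2986  0.004 ]
 [ 0.5588 -0.442   0.004 ]] [ 0.5704 -0.3703  0.004 ] 0.14523401775381992 -0.1601514654135231
back [[ 0.4644 -0.2678  0.042 ]
 [ 0.4399 -0.4324  0.042 ]] [ 0.4522 -0.3501  0.042 ] 0.16641748600214123 -0.1478494245905786
walltops [[ 0.5795 -0.2928  0.022 ]
 [ 0.5554 -0.4501  0.022 ]] [ 0.5674 -0.3714  0.022 ] 0.15913975827306973
grip [[ 0.4687 -0.3563  0.116 ]]
bin FL FR NR NL [[ 0.689   0.1167  0.07  ]
 [ 0.6821 -0.1419  0.07  ]
 [ 0.3844 -0.1304  0.07  ]
 [ 0.3904  0.1258  0.07  ]] 0.2587075683122118 0.297924197051405
-0.030297787936874952
-0.0385743671285977
-0.026514190968903274
inner [[ 0.6789  0.1051  0.07  ]
 [ 0.6722 -0.1312  0.07  ]]
caps [[ 0.6202  0.0596  0.024 ]
 [ 0.6194 -0.006   0.024 ]]
plate [[0.649  0.4277 0.06  ]
 [0.6527 0.2194 0.06  ]
 [0.4541 0.2163 0.06  ]
 [0.4508 0.4245 0.06  ]] [0.5517 0.322  0.06  ]
0.01657148719737569
0.015470140229987554
key [[0.3981 0.2606 0.063 ]]
side grip top [[ 0.4687 -0.3567  0.116 ]]
floor far edge [[ 0.6798  0.1095  0.004 ]
 [ 0.6733 -0.1115  0.004 ]] [[0.4046 0.1161 0.004 ]]
carton [[ 0.5531 -0.0784  0.054 ]
 [ 0.5521 -0.1236  0.054 ]
 [ 0.4759 -0.12    0.054 ]
 [ 0.4793 -0.0745  0.054 ]]
```

>>> arm_command --travel '[[-0.008,-0.03,0.045],[-0.016,-0.06,0.09],[-0.024,-0.09,0.135],[-0.032,-0.12,0.18],[-0.04,-0.15,0.225],[-0.048,-0.18,0.27],[-0.056,-0.21,0.315],[-0.064,-0.24,0.36],[-0.072,-0.27,0.405],[-0.08,-0.3,0.45]]' --delta_rot '[[7.3,0,0],[14.6,0,0],[21.9,0,0],[29.2,0,0],[36.5,0,0],[43.8,0,0],[51.1,0,0],[58.4,0,0],[65.7,0,0],[73,0,0]]' --fingers 100

```text
time: 1.35
position: [0.5467, 0.0971, 0.3026]
eef_rot: [[-0.0, 0.988, -0.153], [0.0, -0.153, -0.988], [-1.0, -0.0, -0.0]]
ft_force: [0.6, 1.7, -0.2]
width: 0.997
```

>>> arm_command --travel '[[0,-0.001,0.051],[0.01,-0.002,0.102],[0.025,-0.003,0.153],[0.04,-0.004,0.204],[0.06,-0.005,0.255],[0.08,-0.006,0.306],[0.1,-0.007,0.357],[0.12,-0.008,0.408],[0.13,-0.008,0.46],[0.13,-0.008,0.46]]' --delta_rot '[[0,0,0],[0,0,0],[0,0,0],[0,0,0],[0,0,0],[0,0,0],[0,0,0],[0,0,0],[0,0,0],[0,0,0]]'

```text
time: 2.6
position: [0.4665, -0.359, 0.1713]
eef_rot: [[-0.003, 0.988, -0.156], [-0.001, -0.156, -0.988], [-1.0, -0.003, 0.002]]
ft_force: [-0.4, 0.1, -0.2]
width: 0.999
```

```bash
python3 - <<'E'
from h import *
o=status.get_obs(); print(o["time"],np.round(o["position"],4),np.round(o["eef_rot"],3).tolist())
for n,b in(("top",(400,170,500,260)),("side",(290,60,400,190))):
    f=imaging.grab_frame(n); x0,y0,x1,y1=b
    cv2.imwrite(f"pics/{n}1.png",cv2.resize(f[y0:y1,x0:x1],None,fx=4,fy=4,interpolation=cv2.INTER_CUBIC))
    print(n, proj(n,np.array([.4687,-.3565,.116])))
E
```

```text
2.6 [ 0.4665 -0.359   0.1713] [[-0.003, 0.988, -0.156], [-0.001, -0.156, -0.988], [-1.0, -0.003, 0.002]]
top [459.90961414 237.6734618 ]
side [356.44492567 135.83733478]
```

View pics/top1.png

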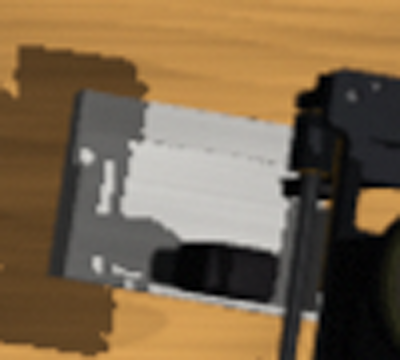

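View pics/side1.png

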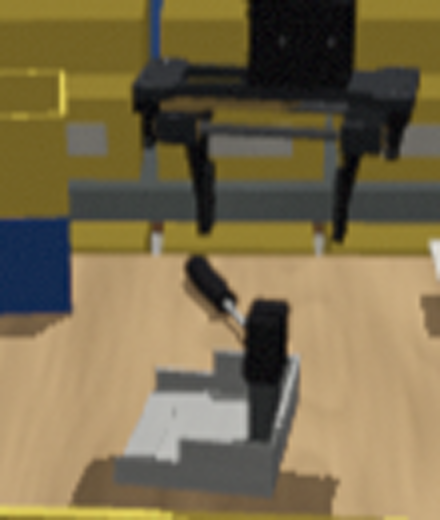

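>>> arm_command --travel '[[0.02,0.001,-0.002],[0.04,0.0015,-0.003],[0.06,0.0015,-0.003],[0.08,0.0015,-0.003],[0.095,0.0015,-0.003],[0.102,0.0015,-0.003],[0.102,0.0015,-0.003],[0.102,0.0015,-0.003],[0.102,0.0015,-0.003],[0.102,0.0015,-0.003]]' --delta_rot '[[0,0,0],[0,0,0],[0,0,0],[0,0,0],[0,0,0],[0,0,0],[0,0,0],[0,0,0],[0,0,0],[0,0,0]]'

```text
time: 3.95
position: [0.4717, -0.3523, 0.0709]
eef_rot: [[0.001, 0.989, -0.149], [-0.0, -0.149, -0.989], [-1.0, 0.001, 0.0]]
ft_force: [-0.2, -0.2, -0.5]
width: 0.998
```

>>> arm_command --travel '[[0,0,0],[0,0,0],[0,0,0],[0,0,0],[0,0,0],[0,0,0],[0,0,0],[0,0,0],[0,0,0],[0,0,0]]' --delta_rot '[[0,0,0],[0,0,0],[0,0,0],[0,0,0],[0,0,0],[0,0,0],[0,0,0],[0,0,0],[0,0,0],[0,0,0]]' --fingers 0 --force 55

```text
time: 5.2
position: [0.4713, -0.3522, 0.0705]
eef_rot: [[-0.0, 0.989, -0.15], [0.0, -0.15, -0.989], [-1.0, -0.0, -0.0]]
ft_force: [-2.7, 0.8, 0.9]
width: 0.342
```

```bash
python3 - <<'E'
from h import *
o=status.get_obs(); print(o["time"],np.round(o["position"],4),np.round(o["eef_rot"],3).tolist(),o["width"]*87)
for n,b in(("top",(400,170,500,260)),("side",(290,60,400,190))):
    f=imaging.grab_frame(n); x0,y0,x1,y1=b
    cv2.imwrite(f"pics/{n}2.png",cv2.resize(f[y0:y1,x0:x1],None,fx=4,fy=4,interpolation=cv2.INTER_CUBIC))
E
```

```text
5.2 [ 0.4713 -0.3522  0.0705] [[-0.0, 0.989, -0.15], [0.0, -0.15, -0.989], [-1.0, -0.0, -0.0]] 29.736796394503507
```

View pics/top2.png

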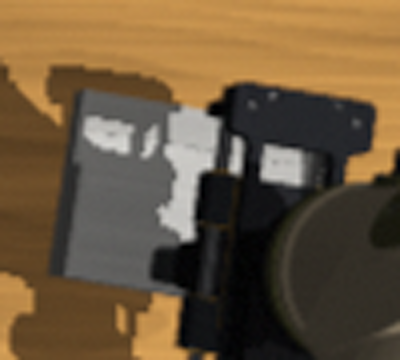

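View pics/side2.png

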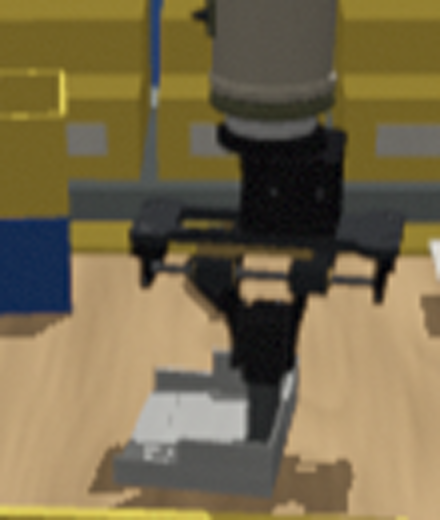

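>>> arm_command --travel '[[-0.02,0,0],[-0.06,0,0],[-0.1,0,0],[-0.14,0,0],[-0.15,-0.007,-0.035],[-0.15,-0.015,-0.075],[-0.15,-0.023,-0.115],[-0.15,-0.031,-0.155],[-0.15,-0.038,-0.19],[-0.15,-0.038,-0.19]]' --delta_rot '[[0,0,0],[0,0,0],[0,0,0],[0,0,0],[-1.4,0,0],[-2.8,0,0],[-4.2,0,0],[-5.6,0,0],[-6.8,0,0],[-6.8,0,0]]'

```text
time: 6.55
position: [0.4626, -0.1559, 0.2215]
eef_rot: [[0.001, 1.0, -0.027], [0.001, -0.027, -1.0], [-1.0, 0.001, -0.002]]
ft_force: [-0.7, -0.7, -2.8]
width: 0.339
```

```bash
python3 - <<'E'
from h import *
o=status.get_obs(); print(o["time"],np.round(o["position"],4),np.round(o["eef_rot"],3).tolist(),o["width"]*87,o["ft_force"],o["ft_torque"])
f=imaging.grab_frame("side");cv2.imwrite(f"pics/side3.png",f)
f=imaging.grab_frame("top");cv2.imwrite(f"pics/top3.png",f)
E
```

```text
6.55 [ 0.4626 -0.1559  0.2215] [[0.001, 1.0, -0.027], [0.001, -0.027, -1.0], [-1.0, 0.001, -0.002]] 29.47302709516019 [-0.66709906 -0.68734248 -2.84224878] [-0.14337819  0.05638582  0.01400887]
```

View pics/side3.png

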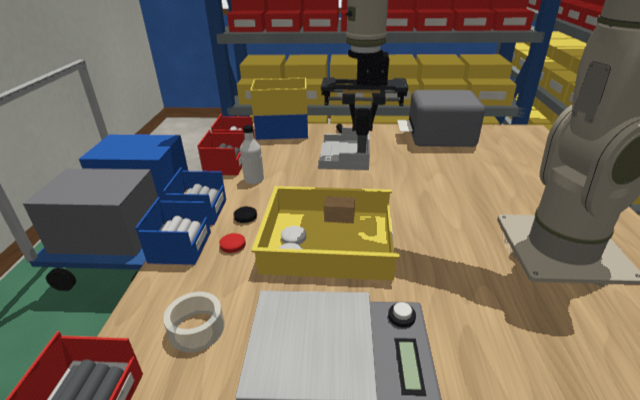

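View pics/top3.png

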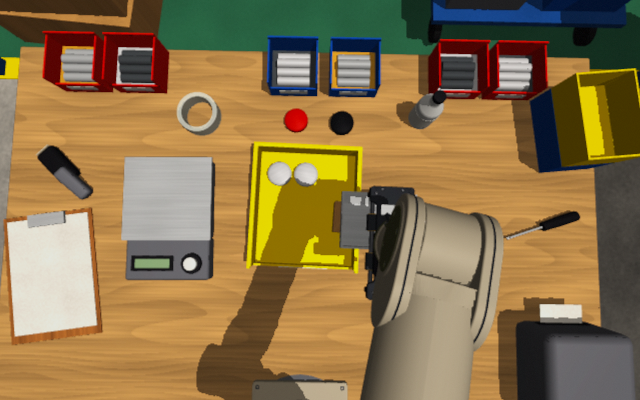

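```bash
python3 - <<'E'
from h import *
t=cv2.imread("pics/top3.png"); s=cv2.imread("pics/side3.png")
cv2.imwrite("pics/z5.png",cv2.resize(t[180:260,330:420],None,fx=7,fy=7,interpolation=cv2.INTER_CUBIC))
cv2.imwrite("pics/z6.png",cv2.resize(s[80:180,310:420],None,fx=6,fy=6,interpolation=cv2.INTER_CUBIC))
E
```

```text
(no output)
```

View pics/z5.png

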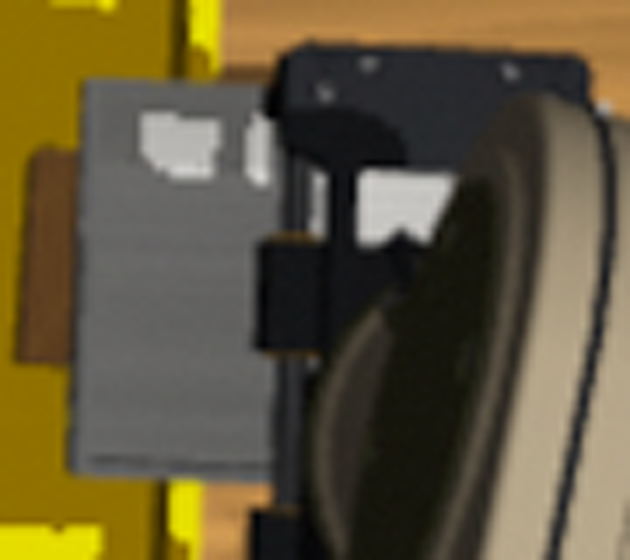

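View pics/z6.png

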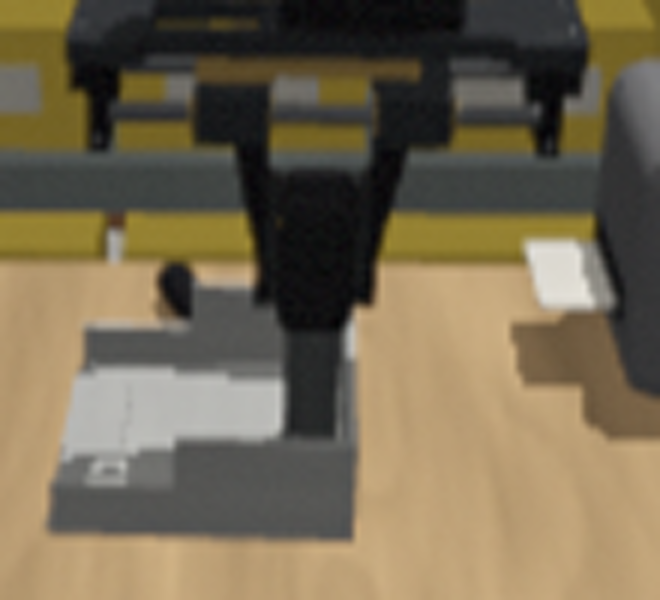

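```bash
python3 - <<'E'
from h import *
P=np.array([.4626,-.1559,.2215]);zb=P[2]+.019-.088
print(zb)
a=ray("top",zp((83,80),(330,180),7),zb);b=ray("top",zp((70,470),(330,180),7),zb);print(a,b,np.arctan2(*(a-b)[[1,0]]),np.linalg.norm(a-b))
# side: bottom edge of left wall
a=ray("side",zp((50,528),(310,80),6),zb);b=ray("side",zp((350,538),(310,80),6),zb);print(a,b,np.arctan2(*(a-b)[[1,0]]),np.linalg.norm(a-b))
E
```

```text
0.1525
[ 0.56529371 -0.08793943  0.1525    ] [ 0.44593804 -0.08529152  0.1525    ] -0.022181448325628687 0.11938503888802443
[ 0.56412155 -0.08591557  0.1525    ] [ 0.4475182  -0.08062989  0.1525    ] -0.045299390898657976 0.1167230843146118
```

>>> arm_command --travel '[[0,-0.003,-0.045],[0,-0.007,-0.095],[0,-0.011,-0.145],[0,-0.014,-0.18],[0,-0.014,-0.191],[0.03,-0.014,-0.191],[0.06,-0.014,-0.191],[0.06,-0.014,-0.191],[0.06,-0.014,-0.191],[0.06,-0.014,-0.191]]' --delta_rot '[[0,0,0],[0,0,0],[0,0,0],[0.2,0,0],[0.2,0,0],[0.2,0,0],[0.2,0,0],[0.2,0,0],[0.2,0,0],[0.2,0,0]]'

```text
time: 7.9
position: [0.4552, 0.0325, 0.1619]
eef_rot: [[0.002, 0.999, -0.036], [0.001, -0.036, -0.999], [-1.0, 0.002, -0.001]]
ft_force: [-0.7, 0.0, -2.3]
width: 0.337
```

```bash
cat > snap.py <<'E'
from h import *
import sys
i=sys.argv[1]
o=status.get_obs(); print(o["time"],np.round(o["position"],4),np.round(o["eef_rot"],3).tolist(),o["width"]*87,np.round(o["ft_force"],1),np.round(o["ft_torque"],2))
for n in("side","top"):
    f=imaging.grab_frame(n);cv2.imwrite(f"pics/{n}{i}.png",f)
    b=(220,150,410,290) if n=="side" else (235,135,375,280)
    if len(sys.argv)>2: b=(220,220,460,390) if n=="side" else (100,130,270,290)
    cv2.imwrite(f"pics/{n}{i}z.png",cv2.resize(f[b[1]:b[3],b[0]:b[2]],None,fx=4,fy=4,interpolation=cv2.INTER_CUBIC)[:600,:800])
E
python3 snap.py 4
```

```text
7.9 [0.4552 0.0325 0.1619] [[0.002, 0.999, -0.036], [0.001, -0.036, -0.999], [-1.0, 0.002, -0.001]] 29.318675219256733 [-0.7  0.  -2.3] [-0.05  0.13 -0.06]
```

View pics/side4z.png

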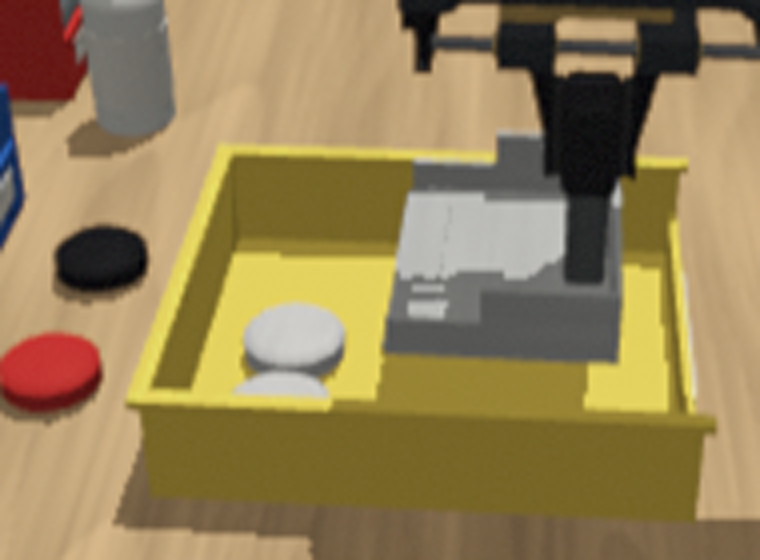

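View pics/top4z.png

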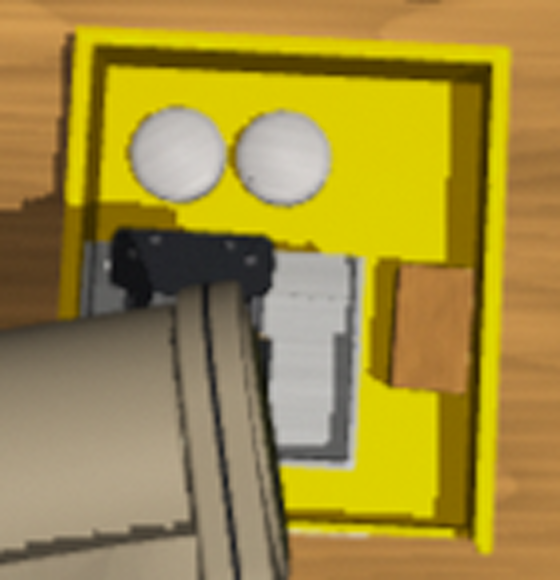

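```bash
python3 - <<'E'
from h import *
zb=.1619-.0705
for p,h in(((364,255),.022),((354,468),.042),((82,243),.022)):
    print(ray("top",zp(p,(235,135),4),zb+h))
for p in((387,350),(615,360)): print(ray("side",zp(p,(220,150),4),zb))
E
```

```text
[ 0.55203584 -0.05510516  0.1134    ]
[ 0.43400123 -0.05082129  0.1334    ]
[0.55615765 0.10370132 0.1134    ]
[0.55659224 0.10065666 0.0914    ]
[0.44113911 0.10495261 0.0914    ]
```

>>> arm_command --travel '[[0.02,0,-0.003],[0.04,0,-0.003],[0.06,0,-0.003],[0.07,0,-0.003],[0.077,0,-0.003],[0.081,0,-0.003],[0.084,0,-0.003],[0.086,0,-0.003],[0.087,0,-0.003],[0.087,0,-0.003]]' --delta_rot '[[0,0,0],[0,0,0],[0,0,0],[0,0,0],[0,0,0],[0,0,0],[0,0,0],[0,0,0],[0,0,0],[0,0,0]]'

```text
time: 9.25
position: [0.4546, 0.0358, 0.0744]
eef_rot: [[0.0, 0.999, -0.035], [0.001, -0.035, -0.999], [-1.0, 0.0, -0.001]]
ft_force: [-4.3, -0.2, 7.1]
width: 0.339
```

```bash
python3 snap.py 5
```

```text
9.25 [0.4546 0.0358 0.0744] [[0.0, 0.999, -0.035], [0.001, -0.035, -0.999], [-1.0, 0.0, -0.001]] 29.455321018723414 [-4.3 -0.2  7.1] [-0.27  1.2   0.06]
```

View pics/side5z.png

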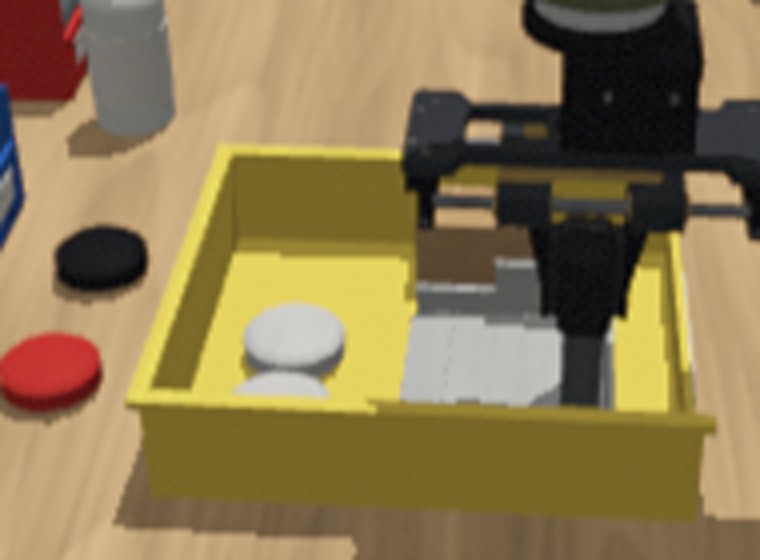

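View pics/top5z.png

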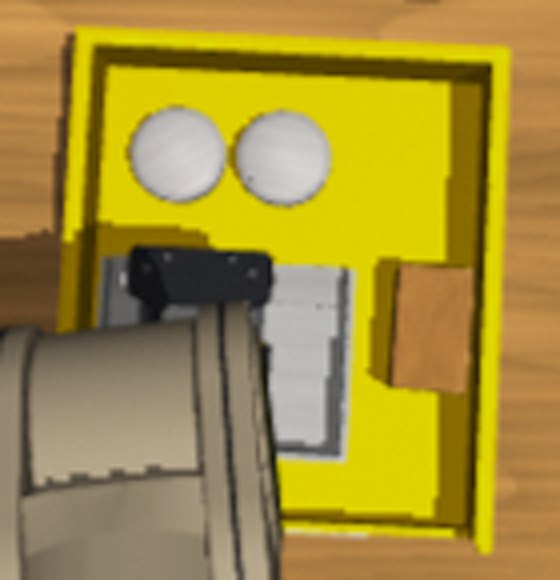

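```bash
python3 - <<'E'
from h import *
for p,h in(((353,269),.026),((347,461),.046),((103,257),.026)):
    print(ray("top",zp(p,(235,135),4),h))
print(ray("top",zp((348,270),(235,135),4),.007),ray("side",zp((415,320),(220,150),4),.007))
E
```

```text
[ 0.55052655 -0.05069076  0.026     ]
[ 0.43342576 -0.04844492  0.046     ]
[0.55539983 0.10417156 0.026     ]
[ 0.55125394 -0.04790283  0.007     ] [ 0.55092984 -0.03867494  0.007     ]
```

>>> arm_command --travel '[[0,0.006,0],[0,0.012,0],[0,0.018,0],[0,0.024,0],[0,0.03,0],[0,0.036,0],[0,0.042,0],[0,0.048,0],[0,0.054,0],[0,0.06,0]]' --delta_rot '[[0,0,0],[0,0,0],[0,0,0],[0,0,0],[0,0,0],[0,0,0],[0,0,0],[0,0,0],[0,0,0],[0,0,0]]'

```text
time: 10.6
position: [0.5126, 0.0341, 0.0746]
eef_rot: [[-0.004, 0.999, -0.035], [0.001, -0.035, -0.999], [-1.0, -0.004, -0.001]]
ft_force: [-19.0, 1.8, 23.2]
width: 0.339
```

```bash
python3 snap.py 6
```

```text
10.6 [0.5126 0.0341 0.0746] [[-0.004, 0.999, -0.035], [0.001, -0.035, -0.999], [-1.0, -0.004, -0.001]] 29.500170211760988 [-19.    1.8  23.2] [-0.12  3.95 -0.12]
```

View pics/side6z.png

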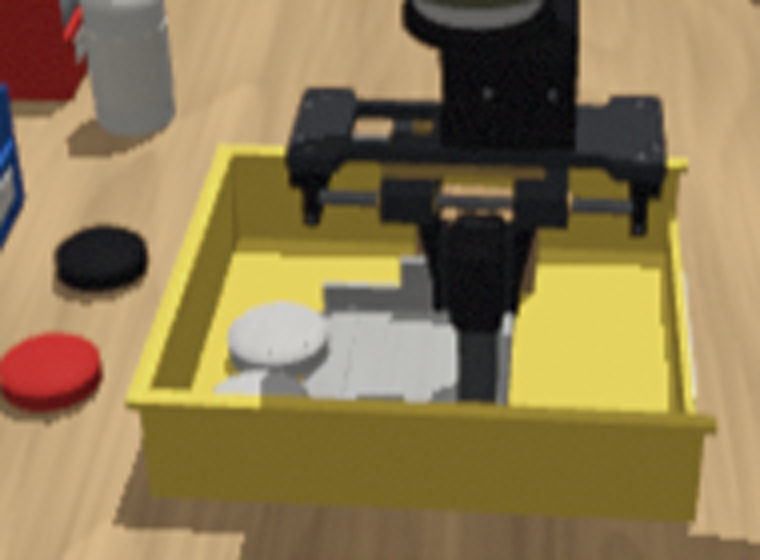

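View pics/top6z.png

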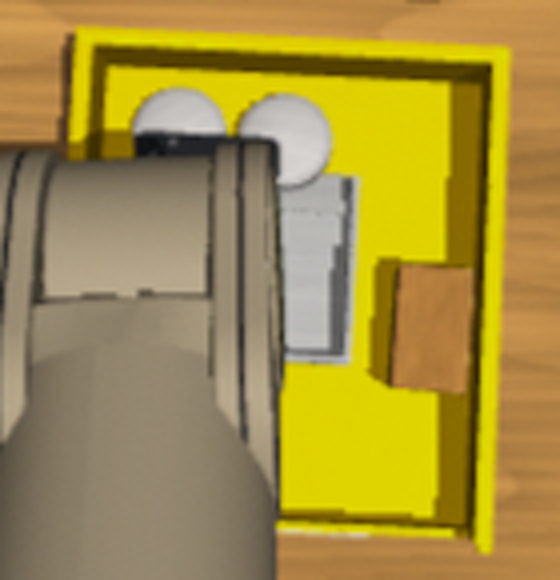

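>>> arm_command --travel '[[-0.001,0,0],[-0.001,0.005,0],[-0.001,0.01,0],[-0.001,0.015,0],[-0.001,0.02,0],[-0.001,0.025,0],[-0.001,0.03,0],[-0.001,0.035,0],[-0.001,0.04,0],[-0.001,0.045,0]]' --delta_rot '[[0,0,0],[0,0,0],[0,0,0],[0,0,0],[0,0,0],[0,0,0],[0,0,0],[0,0,0],[0,0,0],[0,0,0]]'

```text
time: 11.95
position: [0.5558, 0.0324, 0.075]
eef_rot: [[-0.009, 0.999, -0.035], [0.001, -0.035, -0.999], [-1.0, -0.009, -0.001]]
ft_force: [-35.7, 2.5, 34.3]
width: 0.339
```

```bash
python3 snap.py 7
```

```text
11.95 [0.5558 0.0324 0.075 ] [[-0.009, 0.999, -0.035], [0.001, -0.035, -0.999], [-1.0, -0.009, -0.001]] 29.50745204598646 [-35.7   2.5  34.3] [-0.02  7.43 -0.12]
```

View pics/side7z.png

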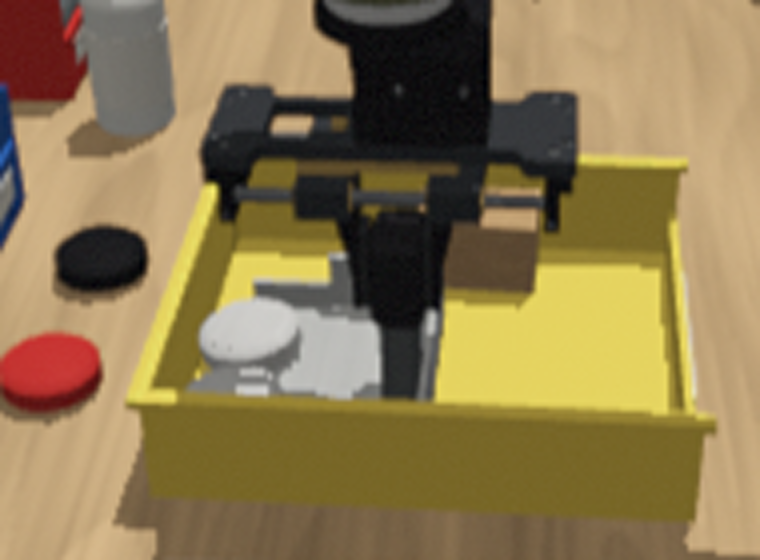

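View pics/top7z.png

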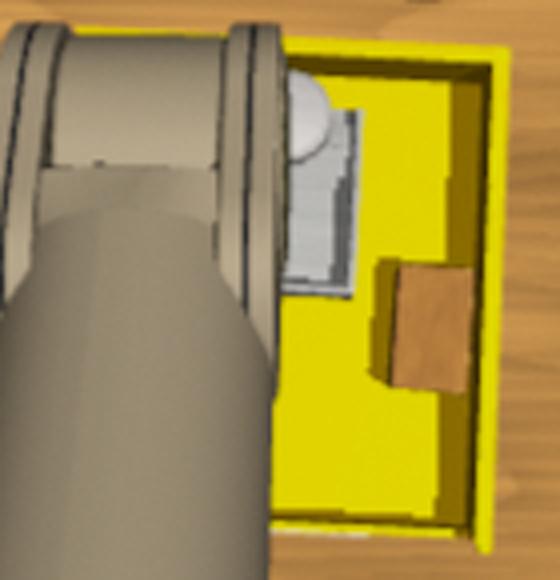

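>>> arm_command --travel '[[-0.001,0,0],[-0.0015,0.002,0],[-0.0015,0.004,0],[-0.0015,0.006,0],[-0.0015,0.008,0],[-0.0015,0.01,0],[-0.0015,0.012,0],[-0.0015,0.014,0],[-0.0015,0.016,0],[-0.0015,0.017,0]]' --delta_rot '[[0,0,0],[0,0,0],[0,0,0],[0,0,0],[0,0,0],[0,0,0],[0,0,0],[0,0,0],[0,0,0],[0,0,0]]'

```text
time: 13.3
position: [0.572, 0.0317, 0.0754]
eef_rot: [[-0.01, 0.999, -0.035], [0.001, -0.035, -0.999], [-1.0, -0.01, -0.0]]
ft_force: [-27.9, 0.5, 19.0]
width: 0.343
```

```bash
python3 snap.py 8
```

```text
13.3 [0.572  0.0317 0.0754] [[-0.01, 0.999, -0.035], [0.001, -0.035, -0.999], [-1.0, -0.01, -0.0]] 29.835124438185296 [-27.9   0.5  19. ] [ 0.14  6.12 -0.03]
```

View pics/side8z.png

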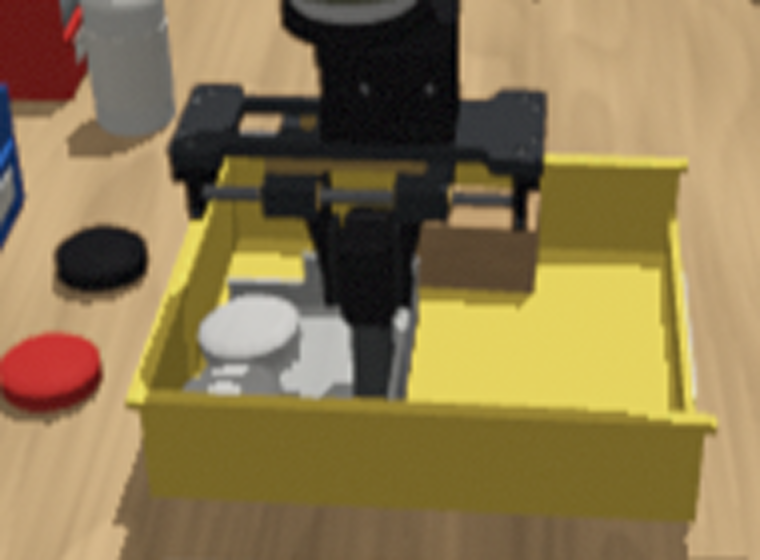

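View pics/top8z.png

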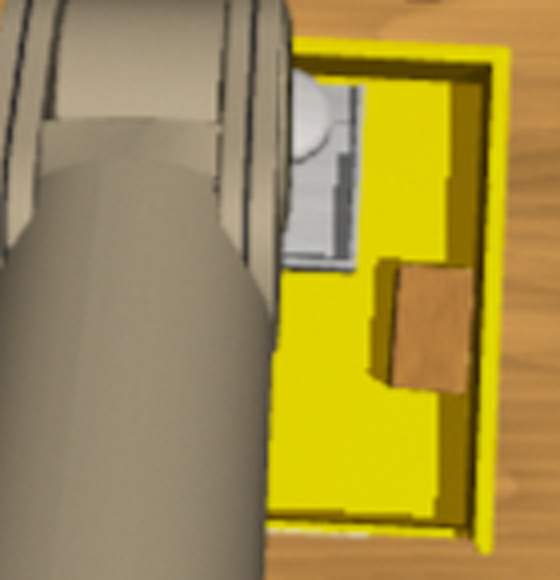

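>>> arm_command --travel '[[-0.0005,0.002,0],[-0.0005,0.003,0],[-0.0005,0.003,0],[-0.003,0.001,0],[-0.006,-0.002,0],[-0.01,-0.003,0],[-0.015,-0.004,0],[-0.021,-0.005,0],[-0.028,-0.005,0],[-0.036,-0.005,0]]' --delta_rot '[[0,0,0],[0,0,0],[0,0,0],[0,0,1],[0,0,2],[0,0,3],[0,0,4],[0,0,5],[0,0,5],[0,0,5]]'

```text
time: 14.65
position: [0.5705, 0.0316, 0.1122]
eef_rot: [[0.086, 0.996, -0.035], [-0.003, -0.035, -0.999], [-0.996, 0.086, 0.0]]
ft_force: [-6.3, 0.2, -8.7]
width: 0.34
```

```bash
python3 snap.py 9
```

```text
14.65 [0.5705 0.0316 0.1122] [[0.086, 0.996, -0.035], [-0.003, -0.035, -0.999], [-0.996, 0.086, 0.0]] 29.54812790464167 [-6.3  0.2 -8.7] [-0.1   2.54  0.31]
```

View pics/side9z.png

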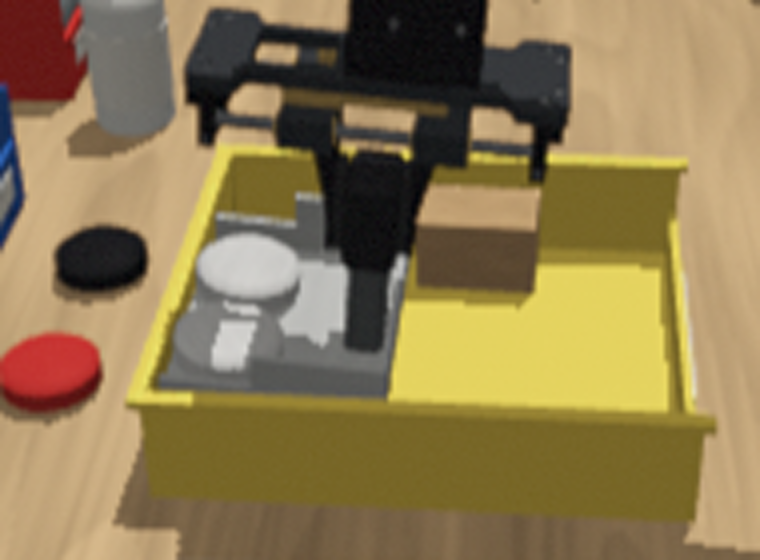

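View pics/top9z.png

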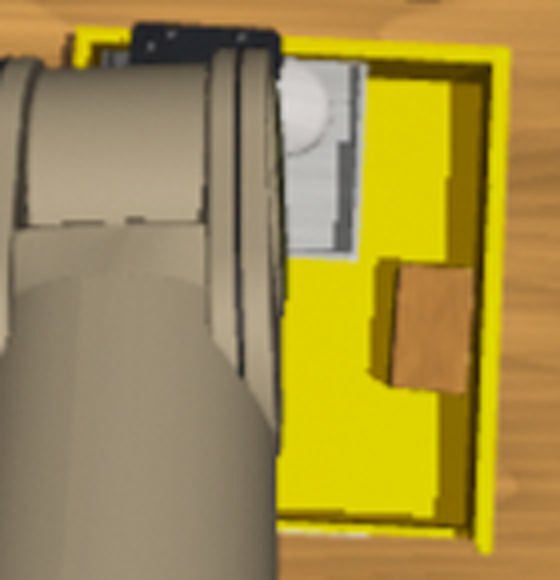

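>>> arm_command --travel '[[-0.003,-0.008,0],[-0.01,-0.016,0],[-0.022,-0.021,0],[-0.037,-0.021,0],[-0.055,-0.02,0],[-0.073,-0.018,0],[-0.091,-0.017,0],[-0.107,-0.016,0],[-0.12,-0.015,0],[-0.13,-0.014,0]]' --delta_rot '[[0,0,0],[0,0,0],[0,0,0],[0,0,0],[0,0,0],[0,0,0],[0,0,0],[0,0,0],[0,0,0],[0,0,0]]'

```text
time: 16.0
position: [0.5462, 0.0325, 0.2412]
eef_rot: [[0.088, 0.996, -0.035], [-0.003, -0.035, -0.999], [-0.996, 0.088, -0.0]]
ft_force: [0.1, -0.2, -6.0]
width: 0.344
```

```bash
python3 snap.py 10
```

```text
16.0 [0.5462 0.0325 0.2412] [[0.088, 0.996, -0.035], [-0.003, -0.035, -0.999], [-0.996, 0.088, -0.0]] 29.932473384796914 [ 0.1 -0.2 -6. ] [-0.03  0.59  0.03]
```

View pics/side10.png

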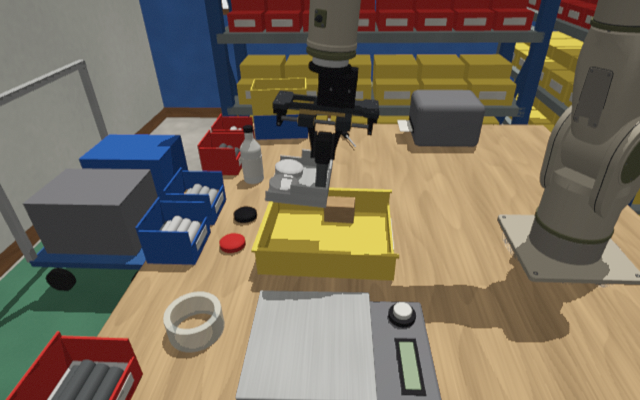

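>>> arm_command --travel '[[0,-0.001,-0.01],[0,-0.004,-0.03],[-0.001,-0.007,-0.06],[-0.001,-0.012,-0.1],[-0.0015,-0.017,-0.145],[-0.002,-0.022,-0.19],[-0.002,-0.027,-0.23],[-0.003,-0.031,-0.26],[-0.003,-0.034,-0.282],[-0.003,-0.035,-0.293]]' --delta_rot '[[0,0,0],[0,0,0],[-0.5,0,0],[-1,0.1,0],[-1.5,0.1,0],[-2,0.2,0],[-2,0.2,0],[-2,0.2,0],[-2,0.2,0],[-2,0.2,0]]'

```text
time: 17.35
position: [0.5206, 0.3279, 0.2396]
eef_rot: [[0.086, 0.996, 0.001], [0.0, 0.001, -1.0], [-0.996, 0.086, -0.0]]
ft_force: [-0.1, -0.2, -6.6]
width: 0.343
```

>>> arm_command --travel '[[0,0,0],[0,0,0],[0,0,0],[0,0,0],[0,0,0],[0.01,0.001,0],[0.02,0.002,0],[0.03,0.003,0],[0.035,0.003,0],[0.035,0.003,0]]' --delta_rot '[[0,0,-1],[0,0,-2],[0,0,-3],[0,0,-4],[0,0,-5],[0,0,-5],[0,0,-5],[0,0,-5],[0,0,-5],[0,0,-5]]'

```text
time: 18.6
position: [0.527, 0.3265, 0.2052]
eef_rot: [[-0.001, 1.0, 0.0], [0.0, 0.0, -1.0], [-1.0, -0.001, -0.0]]
ft_force: [0.4, -0.1, -6.6]
width: 0.342
```

```bash
python3 snap.py 11 s
```

```text
18.6 [0.527  0.3265 0.2052] [[-0.001, 1.0, 0.0], [0.0, 0.0, -1.0], [-1.0, -0.001, -0.0]] 29.710514336406302 [ 0.4 -0.1 -6.6] [-0.07  0.3  -0.01]
```

View pics/side11.png

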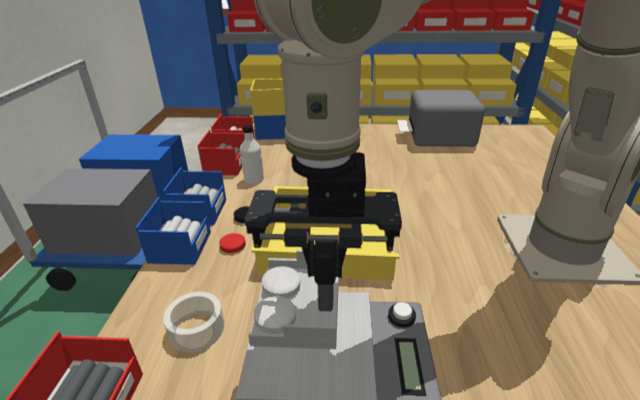

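View pics/top11z.png

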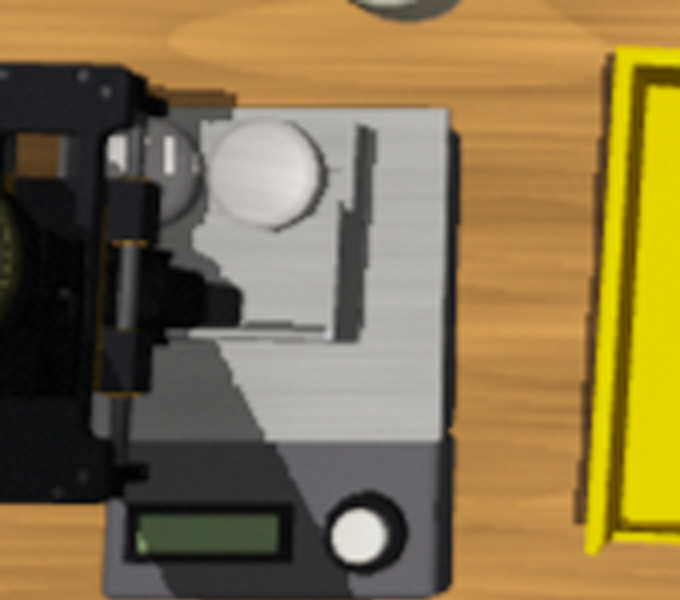

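>>> arm_command --travel '[[0.008,-0.002,0],[0.022,-0.005,0],[0.037,-0.005,0],[0.051,-0.005,0],[0.061,-0.005,0],[0.067,-0.005,0],[0.07,-0.005,0],[0.072,-0.005,0],[0.073,-0.005,0],[0.074,-0.005,0]]' --delta_rot '[[0,0,0],[0,0,0],[0,0,0],[0,0,0],[0,0,0],[0,0,0],[0,0,0],[0,0,0],[0,0,0],[0,0,0]]'

```text
time: 19.95
position: [0.5224, 0.3267, 0.1319]
eef_rot: [[0.0, 1.0, 0.0], [0.001, 0.0, -1.0], [-1.0, 0.0, -0.001]]
ft_force: [0.2, -0.2, -5.8]
width: 0.341
```

```bash
python3 snap.py 12 s
```

```text
19.95 [0.5224 0.3267 0.1319] [[0.0, 1.0, 0.0], [0.001, 0.0, -1.0], [-1.0, 0.0, -0.001]] 29.660645431149106 [ 0.2 -0.2 -5.8] [-0.07  0.4   0.  ]
```

View pics/side12z.png

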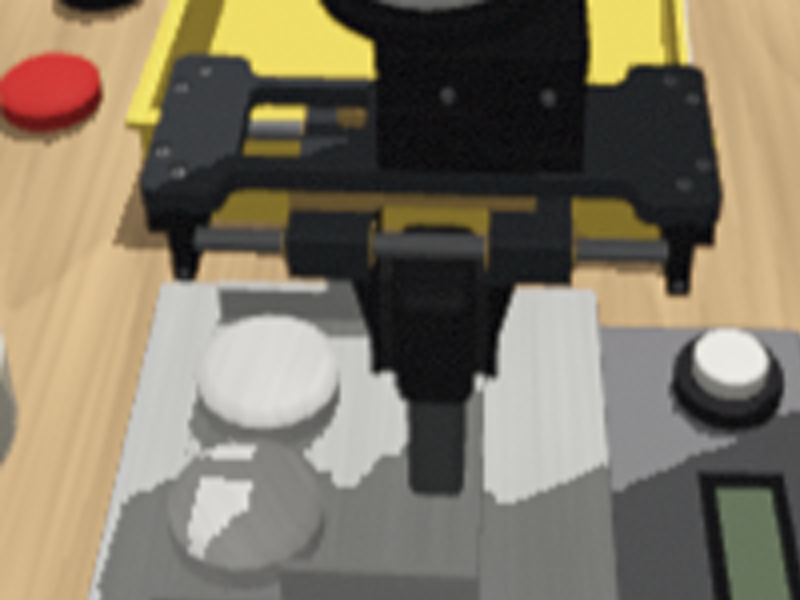

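View pics/top12z.png

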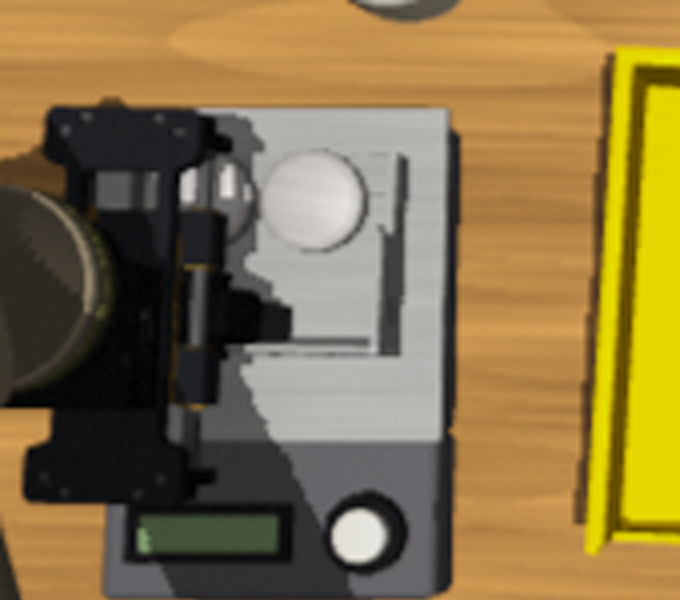

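>>> arm_command --travel '[[0.0005,0,0],[0.001,0,0],[0.0015,0,0],[0.0015,0,0],[0.0015,0,0],[0.0015,0,0],[0.0015,0,0],[0.0015,0,0],[0.0015,0,0],[0.0015,0,0]]' --delta_rot '[[0,0,0],[0,0,0],[0,0,0],[0,0,0],[0,0,0],[0,0,0],[0,0,0],[0,0,0],[0,0,0],[0,0,0]]'

```text
time: 21.3
position: [0.5222, 0.3266, 0.1305]
eef_rot: [[0.0, 1.0, 0.0], [0.001, 0.0, -1.0], [-1.0, 0.0, -0.001]]
ft_force: [-4.8, -2.2, 2.6]
width: 0.339
```

```bash
python3 - <<'E'
from h import *
for p,h in(((314,200),.088),((407,152),.084),((400,355),.102)): print(ray("top",zp(p,(100,130),4),h))
E
```

```text
[0.59208706 0.28712949 0.088     ]
[0.62177533 0.23571131 0.084     ]
[0.5027435  0.22947619 0.102     ]
```

>>> arm_command --travel '[[0,0,0],[0,0,0],[0,0,0],[0,0,0],[0,0,0],[0,0,0],[0,0,0],[0,0,0],[0,0,0],[0,0,0]]' --delta_rot '[[0,0,0],[0,0,0],[0,0,0],[0,0,0],[0,0,0],[0,0,0],[0,0,0],[0,0,0],[0,0,0],[0,0,0]]' --fingers 65

```text
time: 22.55
position: [0.5222, 0.3266, 0.1302]
eef_rot: [[0.0, 1.0, 0.0], [0.001, 0.0, -1.0], [-1.0, 0.0, -0.001]]
ft_force: [-0.3, -0.4, -0.3]
width: 0.651
```

>>> arm_command --travel '[[-0.005,0,0],[-0.015,0,0],[-0.03,0,0],[-0.05,0,0],[-0.08,0,0],[-0.11,0,0],[-0.12,0,0],[-0.12,0,0],[-0.12,0,0],[-0.12,0,0]]' --delta_rot '[[0,0,0],[0,0,0],[0,0,0],[0,0,0],[0,0,0],[0,0,0],[0,0,0],[0,0,0],[0,0,0],[0,0,0]]'

```text
time: 23.8
position: [0.5219, 0.3263, 0.2491]
eef_rot: [[-0.001, 1.0, 0.0], [-0.001, 0.0, -1.0], [-1.0, -0.001, 0.001]]
ft_force: [-0.6, -0.3, -0.8]
width: 0.651
```

```bash
python3 snap.py 13 s
```

```text
23.8 [0.5219 0.3263 0.2491] [[-0.001, 1.0, 0.0], [-0.001, 0.0, -1.0], [-1.0, -0.001, 0.001]] 56.61610531084589 [-0.6 -0.3 -0.8] [-0.05  0.05  0.01]
```

View pics/side13z.png

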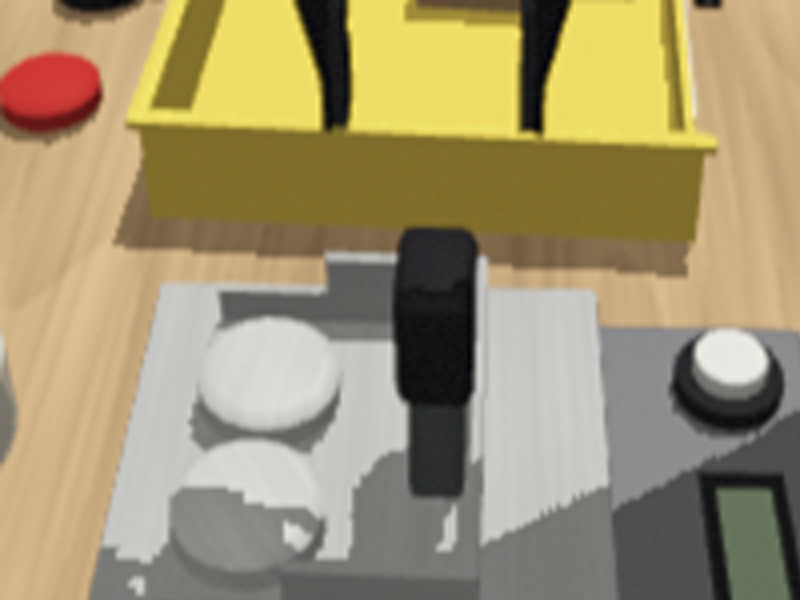

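>>> arm_command --travel '[[0,-0.012,0.007],[0,-0.03,0.016],[0,-0.05,0.026],[0,-0.07,0.037],[0,-0.09,0.048],[0,-0.11,0.058],[0,-0.12,0.064],[0,-0.124,0.066],[0,-0.124,0.066],[0,-0.124,0.066]]' --delta_rot '[[-10,0,0],[-20,0,0],[-30,0,0],[-40,0,0],[-50,0,0],[-60,0,0],[-70,0,0],[-80,0,0],[-90,0,0],[-90,0,0]]' --fingers 0 --force 20

```text
time: 25.15
position: [0.3982, 0.2604, 0.25]
eef_rot: [[-0.0, 0.001, 1.0], [0.0, 1.0, -0.001], [-1.0, 0.0, -0.0]]
ft_force: [-0.6, 0.2, -0.1]
width: 0.007
```

```bash
python3 snap.py 14 s; python3 -c "
from h import *
o=status.get_obs();print(np.round(o['qpos'],2))
for p in((731,352),): print(ray('side',zp(p,(220,220),4),.063))"
```

```text
25.15 [0.3982 0.2604 0.25  ] [[-0.0, 0.001, 1.0], [0.0, 1.0, -0.001], [-1.0, 0.0, -0.0]] 0.601185717246312 [-0.6  0.2 -0.1] [0.01 0.   0.02]
[-0.78 -0.02  0.11  1.8   0.    1.36  0.89]
[0.39741236 0.25745076 0.063     ]
```

View pics/side14.png

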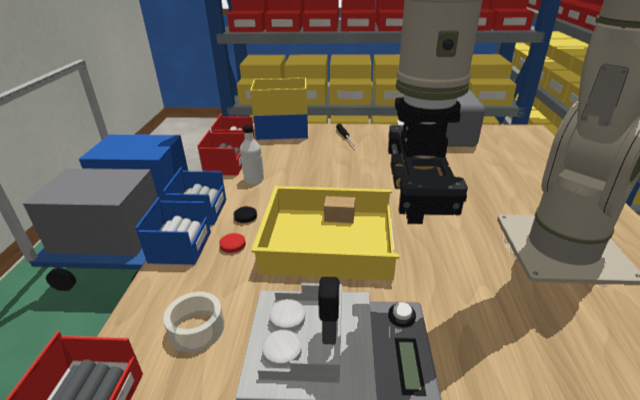

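>>> arm_command --travel '[[0.03,0,0],[0.07,0,0],[0.11,0,0],[0.145,0,0],[0.165,0,0],[0.177,0,0],[0.184,0,0],[0.188,0,0],[0.191,0,0],[0.191,0,0]]' --delta_rot '[[0,0,0],[0,0,0],[0,0,0],[0,0,0],[0,0,0],[0,0,0],[0,0,0],[0,0,0],[0,0,0],[0,0,0]]'

```text
time: 26.5
position: [0.3985, 0.2607, 0.0611]
eef_rot: [[0.0, 0.0, 1.0], [0.001, 1.0, -0.0], [-1.0, 0.001, 0.0]]
ft_force: [-9.4, -7.6, 23.1]
width: 0.004
```

```bash
python3 snap.py 15 s
```

```text
26.5 [0.3985 0.2607 0.0611] [[0.0, 0.0, 1.0], [0.001, 1.0, -0.0], [-1.0, 0.001, 0.0]] 0.3137486479727657 [-9.4 -7.6 23.1] [-1.6   2.14  0.01]
```

View pics/side15z.png

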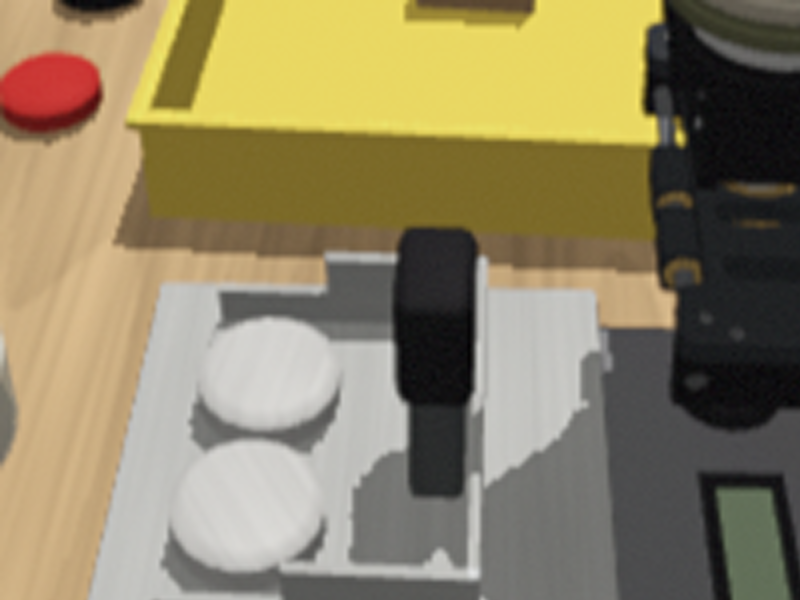

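```bash
python3 - <<'E'
from h import *
for X in ([.398,.2600],):
  for z in(.045,.05,.055,.06,.063,.067): print(z,(proj("side",np.array([*X,z]))-[220,220]+.5)*4-.5,(proj("top",np.array([*X,z]))-[100,130]+.5)*4-.5)
s=cv2.imread("pics/side13.png")[280:345,370:440]
cv2.imwrite("pics/k13.png",cv2.resize(s,None,fx=9,fy=9,interpolation=cv2.INTER_CUBIC))
s=cv2.imread("pics/side15.png")[260:345,370:460]
cv2.imwrite("pics/k15.png",cv2.resize(s,None,fx=7,fy=7,interpolation=cv2.INTER_CUBIC))
E
```

```text
0.045 [726.57707931 385.21903701] [369.79758762 532.65752146]
0.05 [727.59590708 377.30598609] [367.13139929 533.35651862]
0.055 [728.62252912 369.33239857] [364.43615151 534.06313433]
0.06 [729.6570352  361.29757711] [361.71136658 534.77749382]
0.063 [730.28156106 356.44699782] [360.06211514 535.20987967]
0.067 [731.11876277 349.94460373] [357.84611364 535.79085091]
```

View pics/k13.png

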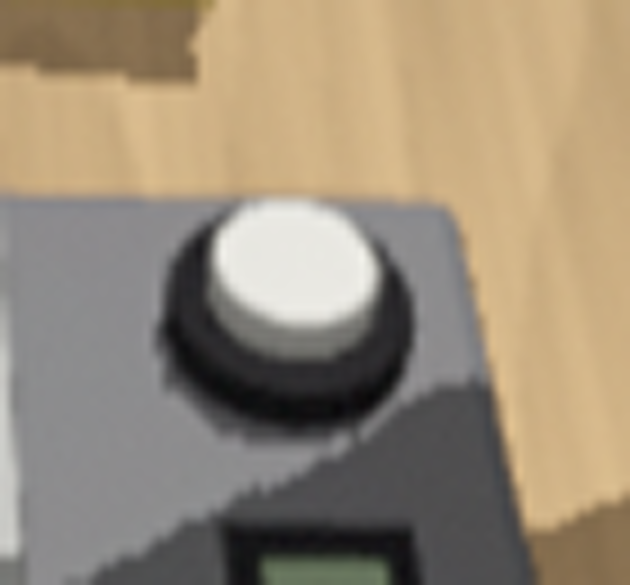

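View pics/k15.png

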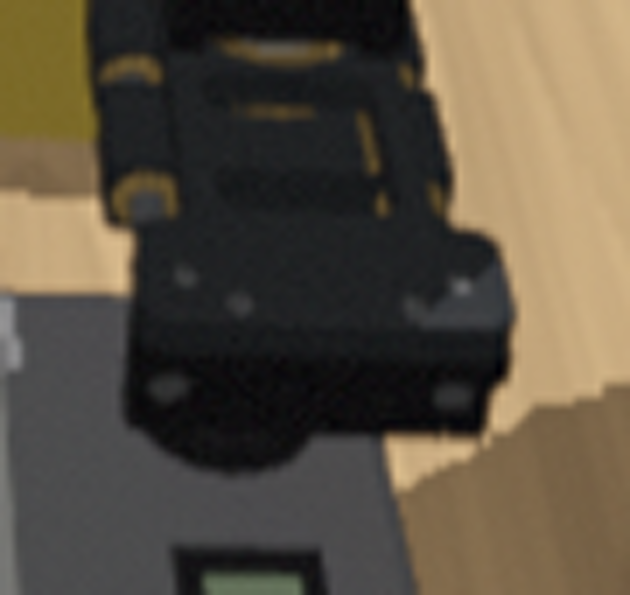

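View pics/top15z.png

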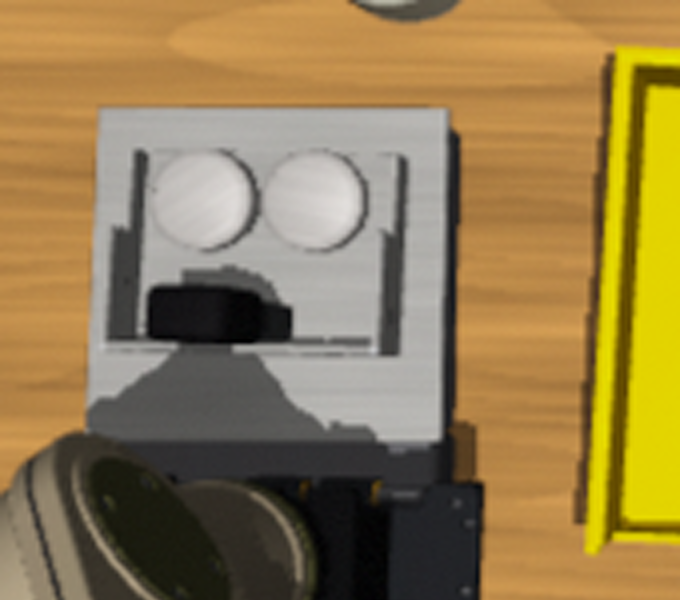

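>>> arm_command --travel '[[-0.001,0,0],[-0.002,0,0],[-0.003,0,0],[-0.004,0,0],[-0.0045,0,0],[-0.0045,0,0],[-0.0045,0,0],[-0.0045,0,0],[-0.0045,0,0],[-0.0045,0,0]]' --delta_rot '[[0,0,0],[0,0,0],[0,0,0],[0,0,0],[0,0,0],[0,0,0],[0,0,0],[0,0,0],[0,0,0],[0,0,0]]'

```text
time: 27.85
position: [0.3983, 0.2606, 0.0637]
eef_rot: [[0.0, -0.0, 1.0], [0.001, 1.0, 0.0], [-1.0, 0.001, 0.0]]
ft_force: [-1.0, -1.6, 2.9]
width: 0.004
```

```bash
python3 snap.py 16 s
```

```text
27.85 [0.3983 0.2606 0.0637] [[0.0, -0.0, 1.0], [0.001, 1.0, 0.0], [-1.0, 0.001, 0.0]] 0.3687117387483882 [-1.  -1.6  2.9] [-0.25  0.28 -0.02]
```

>>> arm_command --travel '[[-0.001,0,0],[-0.0015,0,0],[-0.002,0,0],[-0.002,0,0],[-0.002,0,0],[-0.002,0,0],[-0.002,0,0],[-0.002,0,0],[-0.002,0,0],[-0.002,0,0]]' --delta_rot '[[0,0,0],[0,0,0],[0,0,0],[0,0,0],[0,0,0],[0,0,0],[0,0,0],[0,0,0],[0,0,0],[0,0,0]]'

```text
time: 29.2
position: [0.3983, 0.2607, 0.0657]
eef_rot: [[0.0, -0.0, 1.0], [0.001, 1.0, 0.0], [-1.0, 0.001, 0.0]]
ft_force: [0.6, -1.1, 2.3]
width: 0.005
```

>>> arm_command --travel '[[0.002,0,0],[0.004,0,0],[0.006,0,0],[0.0065,0,0],[0.0065,0,0],[0.0065,0,0],[0.0065,0,0],[0.0065,0,0],[0.0065,0,0],[0.0065,0,0]]' --delta_rot '[[0,0,0],[0,0,0],[0,0,0],[0,0,0],[0,0,0],[0,0,0],[0,0,0],[0,0,0],[0,0,0],[0,0,0]]'

```text
time: 30.45
position: [0.3985, 0.2607, 0.061]
eef_rot: [[0.0, 0.0, 1.0], [0.001, 1.0, -0.0], [-1.0, 0.001, 0.0]]
ft_force: [-8.8, -6.4, 30.5]
width: 0.004
```

>>> arm_command --travel '[[-0.003,0,0],[-0.008,0,0],[-0.02,0,0],[-0.05,0,0],[-0.09,0,0],[-0.13,0,0],[-0.15,0,0],[-0.15,0,0],[-0.15,0,0],[-0.15,0,0]]' --delta_rot '[[0,0,0],[0,0,0],[0,0,0],[0,0,0],[0,0,0],[0,0,0],[0,0,0],[0,0,0],[0,0,0],[0,0,0]]'

```text
time: 31.7
position: [0.3978, 0.2601, 0.208]
eef_rot: [[-0.001, -0.0, 1.0], [-0.001, 1.0, 0.0], [-1.0, -0.001, -0.001]]
ft_force: [-0.0, -0.1, -0.2]
width: 0.001
```

```bash
python3 snap.py 17 s
```

```text
31.7 [0.3978 0.2601 0.208 ] [[-0.001, -0.0, 1.0], [-0.001, 1.0, 0.0], [-1.0, -0.001, -0.001]] 0.09892356964567973 [-0.  -0.1 -0.2] [ 0.11 -0.01 -0.03]
```

View pics/side17.png

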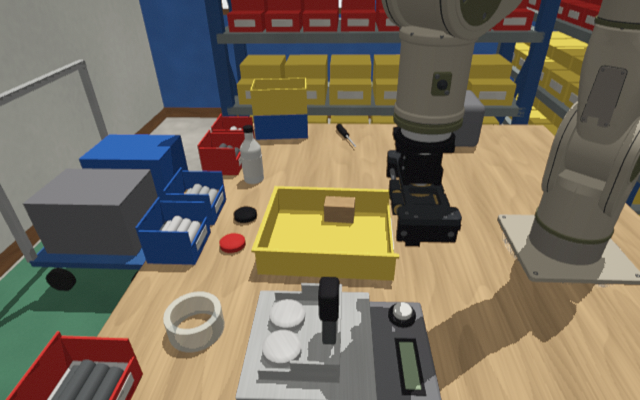

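View pics/top17.png

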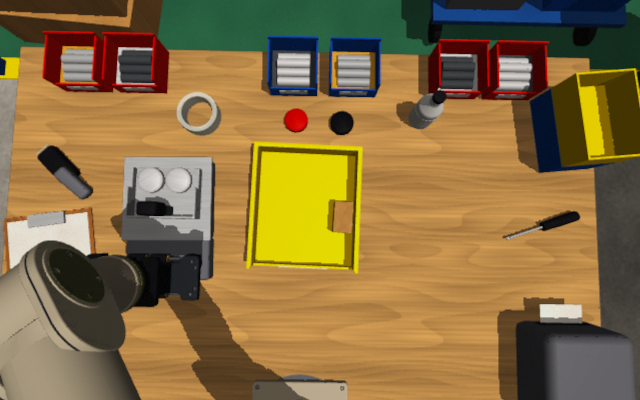

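```bash
python3 - <<'E'
from h import *
from rig import ticket
for f in("side0","side17"):
    s=cv2.imread(f"pics/{f}.png")[295:330,380:425]; m=(s.min(2)>150).astype(np.uint8)
    n,l,st,c=cv2.connectedComponentsWithStats(m); print(f,[(st[i].tolist(),c[i].round(1).tolist()) for i in range(1,n) if st[i,4]>50])
print(ticket.finish_job())
E
```

```text
side0 [([14, 7, 18, 14, 197], [22.5, 13.6])]
side17 [([19, 7, 13, 14, 134], [24.9, 13.8])]
the job is handed in; nothing more can be done
None
```

I carried out the whole sequence and handed the job in at about 32 s of the 67 s. No verdict was reported, so the results below rest on my own checks.

- **Scooping:** I held the scoop by its grip with the jaws across the 30 mm side. I ran it along the left wall until the nose was within about 5 mm of the far wall, then pushed about 3 mm further before lifting. Both caps rode up and came out on it. The push reached about 35 N, so I eased off the downward pressure on the way. The fingers stayed well above the caps.
- **Placing:** I set the loaded scoop down on the plate and let go. By the images its centre is about 10–15 mm from the plate's middle. The cap on the right sits about 30 mm behind the nose.
- **Key:** I pressed it down to a hard stop twice, at 23 N and 30 N. In between it pushed back with about 2–3 N, as its spring should. The stop came at a tool height of 61 mm, where I expected about 57 mm, so I am relying on the forces rather than the height as proof that it went fully down.
- **Final pictures:** Both caps are in the scoop, the scoop stands on the plate, and the carton is where it was. The robot is clear, with about zero force at the wrist. The key's top edge is back at its starting pixel row. Its white area measured smaller than at the start (134 against 197 pixels), most likely because of the arm's shadow.

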